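Feel out the hidden catch and open the graver case

TASK

Open the flat wooden graver case. It has no handle: feel along its front edge (the long edge nearest you) with a fingertip for the finger notch, then press the catch plate inside the notch all the way down until the sprung lid is released, take your hand away and let the lid swing fully open by itself. Do not shove or lift the case, and leave the things around it where they are.

Things in the scene. Friction and masses are not known exactly. Their poses are not given: they have to be found in the camera images.
- case: Dark wooden case, a flat box 380 mm long (its y), 190 mm deep (its x), 62 mm high, 2.5 to 3.5 kg, loose on the bench. Origin: centre of its underside; z up; its -x side is the front, towards the robot. Its flat top is 62 mm above the bench: a front rail 32 mm deep from the front face, then the lid, flush with the rail and hinged along the back. The front edge has one finger notch in the rail.
- edge_mid (a point): Middle of the front rail's length, on its top (62 mm up), 14 mm behind the front face. Axes as the case. The notch is a 42 mm long gap in the rail, open to the front and top, 28 mm deep front to back, with a 4 mm web behind. Its centre is on the line through this point along the case's y, anywhere up to 55 mm to either side: not given, to be found by touch or sight.
- edge_left (a point): The left end of the same line (+y of the case, 190 mm from the middle, same height as edge_mid).
- edge_right (a point): The right end of the same line (-y of the case, 190 mm from the middle, same height as edge_mid).
- catch (a joint): How far the catch plate is pressed down, m: 0 at rest, 0.006 at its stop. The plate, of the same wood, fills the notch (38 mm along the edge, 25 mm deep); at rest its flat top is 8 mm below the edge's top (54 mm above the bench). Sprung: 3 N to start, about 8 N at the stop; the bolt lets go of the lid at about 0.004. It springs back when let go.
- lid (a joint): Opening angle of the lid, rad: 0 shut, 1.75 fully open, leaning a little back. Hinged along the back of the case; its front edge, 33 mm behind the front face, rises. Bolted shut until the catch is pressed; then a damped spring lifts it in about 2 s, with some 3 N at the front edge, if nothing is in its way, and keeps it open.
- drill_index: Bystander: upright grey drill dispenser with a cap, 54 mm wide, 151 mm tall, its centre 55 to 100 mm off the case's left end. Origin at the centre of its underside.
- tin: Bystander: small open steel tin of findings with its lid folded back, 122 mm x 95 mm, 20 mm high, lying in front of the left part of the case. Origin under the middle of the tin's deep half.
- ring_clamp: Bystander: wooden ring clamp with a brass band, 125 mm long, 27 mm high, lying in front of the right part of the case. Origin at the centre of its underside.
- hammer: Bystander: small hammer, 230 mm long, lying about square to the case's length, its handle's line 80 to 110 mm off the case's right end. Origin under its middle.

How it is judged (in metres and radians):
On the way:
1. the catch plate in the notch is pressed down (value of joint catch above 0.003 m), for 0.02 s.
At the end, for the whole second after the job is handed in: The lid stands open (over 1.5 rad) and still, the catch has sprung back (under 1.5 mm), the case stands flat within 30 mm of where it was, and the four bystanders within 25 mm of where they were (value of joint lid above 1.5 rad and velocity of joint lid below 0.1 rad/s and value of joint catch below 0.0015 m and distance of case from where it was at the start of the episode below 0.03 m and angle between case's own z axis and vertical below 0.05 rad and distance of each of drill_index, tin, ring_clamp, hammer from where it was at the start of the episode below 0.025 m); the robot touches nothing.
It fails at once if the case is shoved, lifted or tipped (distance of case from where it was at the start of the episode above 0.03 m or height (world z) of case above 0.012 m or angle between case's own z axis and vertical above 0.1 rad).
It fails at once if a thing beside the case is knocked, moved or lifted (distance of any of drill_index, tin, ring_clamp, hammer from where it was at the start of the episode above 0.025 m or angle between drill_index's own z axis and vertical above 0.3 rad).
It also fails if it takes over 58 s, if anything falls off the work surface, if the arm or the gripper's body presses on something with over 40 N, if the wrist force passes 120 N, or if a joint passes its speed limit or range.

ROBOT

A 6-joint arm with a two-finger parallel gripper is mounted at the origin on the work surface. World frame = base frame: x ahead of the robot, y to its left, z up, the work surface at z = 0. Lengths are in mm, angles in rad, forces in N, time in s.
With the tool pointing down it reaches from about 275 to 1000 mm from the base axis. Payload 8.4 kg.
Tool frame: the origin (TCP) lies midway between the tips of the shut fingers; the grasp point (between the pads) lies r.grip_depth behind it (r.grip_depth is the distance from the TCP to the grasp point, in mm); z points along the fingers, y is the line along which they close (so a half turn about z gives the same grasp; the last joint's range is limited). The gripper opens to 85 mm and grips with 20 to 120 N. Pads are 22 mm wide; open, the fingers measure 114 mm over their backs; the gripper's body (76 mm by 85 mm) begins 54 mm behind the grasp point. The pads swing forward as they close: fully open they stand 13 mm farther back than shut.
Start: joints at [1.237, 0.353, 1.633, -0, 1.155, -0.002], TCP at [203.589, 590.914, 231.281] pointing down, gripper open.
Joint ranges: [-2.63, 2.63], [-0.92, 2.1], [0.06, 2.66], [-1.3, 4.44], [0, 2.69], [-3.02, 3.02]. Speed limits (rad/s): [2.22, 2.22, 2.79, 3.14, 3.14, 3.14].

INTERFACE

Orientations are given as [roll, pitch, yaw] about the fixed x, y, z axes, in that order (R = Rz(yaw) Ry(pitch) Rx(roll)).
In Python, from workcell import r, imaging gives the robot as it stands.
- The arm moves only by the tool carry_out, never from a script. Its arguments are lists of equal length, an entry for each row: "angular": the turn, a rotation vector about the tool's x, y, z scaled (see below), a list of three; "xyz": the shift along the tool's x, y, z scaled (see below), a list of three; "hand": the opening, from 0 (shut) to 1 (fully open). In form: {"angular": [[wx, wy, wz], ...], "xyz": [[tx, ty, tz], ...], "hand": [hand, ...]}. A call has 1 to 10 rows; each row is the pose to reach, as a shift and turn from the pose commanded when the call began, along the tool's axes at that moment, turning the shorter way round; what a row does not reach only later rows make up. The controller multiplies each number of a shift by 0.2 m and each number of a turn by 180 degrees. A row lasts 1/8 s, in which the tool goes at most 62.5 mm and 10.7 degrees, less where a joint would pass 70% of its speed; a pose out of reach is approached as far as the arm can. A call with a number of a shift or a turn outside -1 to 1 is refused whole. A call with a gripper value outside its range is refused whole. The fingers move at their own pace and stop on an object; "newtons" is the grip in N (left out, the last holds). Time passes only in rows, so rows that repeat a pose let the fingers close. It gives the time, the measured TCP pose, the force, the opening and the grip force at its end, in the units of the state.
- r.sense(): the state, without advancing time (a new reading comes with each control period).
- imaging.capture(name): name is "scene" or "top"; returns a dict with "frame" (420x560x3 uint8, red, green, blue), "mtx" (3x3 intrinsics, pixels), "R" (3x3) and "t" (3): a world point X has camera coordinates R X + t. Camera axes: x right, y down, z forward; pixel columns grow to the right and rows downward; lengths in mm; the calibration is good to about 2 mm. A picture is of the moment at which its call begins. There is no depth.
- r.finish_job(): hands the job in; it is judged then, once.
The state is a dict: "time": time; "joints": joint angles; "dq": joint speeds; "joint_torque": joint torques, N m; "tool_pos": TCP position; "orientation": TCP orientation; "force": force on the tool from outside, world axes, zero at the start; "moment": the same for the moment, N m; "grip_width": finger opening in mm; "finger_force": force on a finger pad.
Only numpy, scipy, OpenCV 4.12 (cv2) and the standard library are available. Lean on these libraries where they do the work, as an engineer would, in place of code of your own. Each camera call takes 0.05 s, during which the arm holds its last target. There are 200 camera calls.

## Working session

There is one attempt and no reset: what is moved stays moved. The work goes in short steps, Python scripts to look and compute and a tool call to move; the robot and the scene stay as the last step left them, time stands still between calls to the robot, and variables do not carry over. Pictures are saved under pics/ and viewed, at most 10 in all, crops included, and the job is handed in when it is done.

Besides the shell and the picture viewer there is one more tool, called as a command line: name --argument value ..., lists and objects as JSON in quotes. carry_out: Moves the arm, as the interface text tells. Shifts and turns lie within -1 to 1; 1 stands for 0.2 m of shift or 180 degrees of turn. Its arguments: {"type":"object","properties":{"angular":{"type":"array","items":{"type":"array","items":{"type":"number"}}},"xyz":{"type":"array","items":{"type":"array","items":{"type":"number"}}},"hand":{"type":"array","items":{"type":"number"}},"newtons":{"type":"number"}},"required":["angular","xyz","hand"]}

```bash
mkdir -p pics; python3 - <<'E'
from workcell import r, imaging
import cv2
for n in ("top","scene"):
    c=imaging.capture(n); cv2.imwrite(f"pics/{n}0.png",c["frame"][:,:,::-1]); print(n,c["mtx"],c["R"],c["t"])
print(r.sense(), r.grip_depth)
E
```

```text
top [[515.05463308   0.         275.04011919]
 [  0.         515.05463308 210.6991885 ]
 [  0.           0.           1.        ]] [[-4.40338883e-04 -9.99868928e-01  1.61843429e-02]
 [-9.96651209e-01 -8.84571318e-04 -8.17654241e-02]
 [ 8.17690231e-02 -1.61661494e-02 -9.96520187e-01]] [  45.40071211  571.39948086 1304.86096042]
scene [[402.79631893   0.         276.04680404]
 [  0.         402.79631893 210.3040638 ]
 [  0.           0.           1.        ]] [[-0.51956785  0.85440556  0.00635475]
 [ 0.56373393  0.3483791  -0.74888988]
 [-0.64206954 -0.38551672 -0.66266399]] [ 246.58301788 -267.75141867 1335.02396954]
{'time': 0.1, 'joints': array([ 1.23659865e+00,  3.53596786e-01,  1.63407031e+00, -2.36460573e-06,
        1.15520184e+00, -2.41476569e-03]), 'dq': array([-0.0003024 , -0.00066844, -0.00108513, -0.00174541,  0.00031164,
       -0.00116021]), 'joint_torque': array([-3.09421175e-04, -6.06357837e+01, -3.42823720e+01, -7.35964045e-05,
        4.05075814e-03,  2.66994772e-05]), 'tool_pos': array([203.44733624, 590.49978437, 230.62106623]), 'orientation': array([-3.14031637e+00, -9.19816809e-07,  2.80981070e+00]), 'force': array([ 0.00738214,  0.13594141, -0.19565243]), 'moment': array([ 0.01969797,  0.03115974, -0.01598644]), 'finger_force': 0.0, 'grip_width': 85.46075184976829} 18.700000000000003
```

View pics/top0.png

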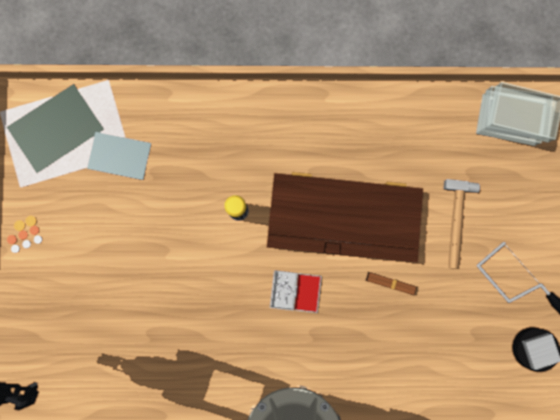

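View pics/scene0.png

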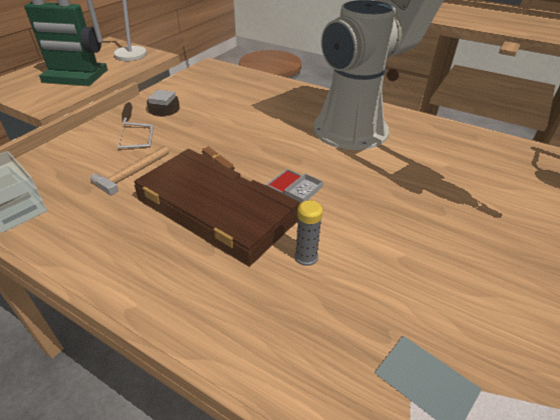

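The top view shows the case with corners near (275,174), (423,188), (418,263) and (267,247). There is a notch-like outline near (333,247). I'll enlarge that area.

```bash
python3 - <<'E'
import cv2
im=cv2.imread("pics/top0.png")[165:320,260:435]
im=cv2.convertScaleAbs(im,alpha=2.0,beta=10)
cv2.imwrite("pics/crop.png",cv2.resize(im,None,fx=3.8,fy=3.8,interpolation=cv2.INTER_CUBIC))
E
```

```text
(no output)
```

View pics/crop.png

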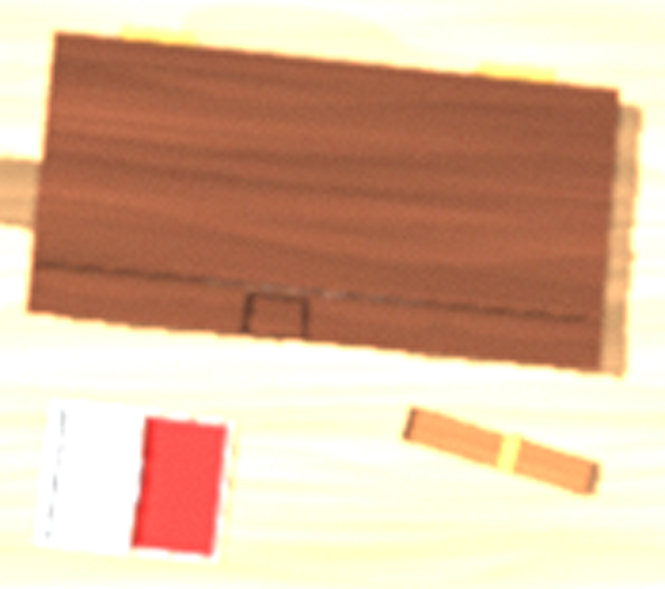

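```bash
cat > h.py <<'E'
import numpy as np
from workcell import r, imaging
from scipy.spatial.transform import Rotation as Rn
def back(c,uv,z):
    d=c["R"].T@np.linalg.inv(c["mtx"])@np.array([*uv,1.]); o=-c["R"].T@c["t"]
    return o+d*(z-o[2])/d[2]
def togo(p,R):
    s=r.sense(); Rt=Rn.from_euler("xyz",s["orientation"])
    print("t",s["time"],"tcp",s["tool_pos"].round(1),"F",s["force"].round(1),"w",s["grip_width"])
    print("xyz",(Rt.inv().apply(np.array(p)-s["tool_pos"])/200).round(4),"ang",((Rt.inv()*R).as_rotvec()/np.pi).round(4))
E
python3 - <<'E'
from h import *
c=imaging.capture("top")
g=lambda u,v,z:back(c,(260+(u+.5)/3.8-.5,165+(v+.5)/3.8-.5),z)
BL,BR,FR,FL=[g(*q,62) for q in((56,33),(617,91),(600,371),(30,311))]
nl,nr=g(246,316,62),g(307,316,62); n=(nl+nr)/2
print(BL,BR,FR,FL,n); D=np.linalg.norm
print("len",D(FL-FR),D(BL-BR),"dep",D(FL-BL),D(FR-BR),"notch",D(nl-nr))
y=(FL-FR)+(BL-BR); y/=D(y); x=np.array([y[1],-y[0],0]); m=(FL+FR+BL+BR)/4-95*x
e=m+14*x; o=(n-e)@y; print("yaw",np.arctan2(-y[0],y[1]),"mid",e,"off",o,"n depth",(n-m)@x)
p=m+8*x+o*y; print("target",p)
yaw=np.arctan2(-y[0],y[1])
for k in (yaw,yaw+np.pi):
    togo([*p[:2],100],Rn.from_euler("xyz",[np.pi,0,k]))
for n_,q in dict(tin=(140,480),clamp=(500,450)).items(): print(n_,g(*q,20))
E
```

```text
[662.60736433  47.80942033  62.        ] [ 624.51401631 -324.66705057   62.        ] [ 439.52817623 -309.04283025   62.        ] [478.88813138  64.89217698  62.        ] [475.57834832 -96.75206845  62.        ]
len 376.0007921517935 374.41931645563477 dep 184.51172627139485 185.64449167825094 notch 40.08084165846391
yaw -0.10339750873783185 mid [ 470.81702376 -121.89178797   62.        ] off 25.496886620201675 n depth 16.14114030798192
target [467.4806879  -95.91179392  62.        ]
t 0.15 tcp [203.5 590.6 230.7] F [ 0.2 -0.3 -0.9] w 85.31033493424097
xyz [-2.3662 -2.8145  0.6567] ang [-1.000e-04  5.000e-04  9.273e-01]
t 0.15 tcp [203.5 590.6 230.7] F [ 0.2 -0.3 -0.9] w 85.31033493424097
xyz [-2.3662 -2.8145  0.6567] ang [-0.0003 -0.     -0.0727]
tin [366.11211495  -9.16126959  20.        ]
clamp [ 385.77150187 -252.32905373   20.        ]
```

carry_out --angular '[[0, 0, -0.04], [0, 0, -0.073], [0, 0, -0.073], [0, 0, -0.073], [0, 0, -0.073], [0, 0, -0.073]]' --xyz '[[-0.2, -0.24, 0], [-0.4, -0.47, 0], [-0.6, -0.7, 0], [-0.79, -0.94, 0], [-0.79, -0.94, 0], [-0.79, -0.94, 0]]' --hand '[0, 0, 0, 0, 0, 0]'

```text
time: 0.9
tool_pos: [292.0, 362.1, 231.5]
orientation: [3.141, 0.0, 3.038]
force: [0.2, -0.7, -0.8]
grip_width: 0.5
finger_force: 0.0
```

```bash
python3 -c "
from h import *
togo([467.5,-95.9,230],Rn.from_euler('xyz',[np.pi,0,np.pi-.1034]))"
```

```text
t 0.9 tcp [292.  362.1 231.5] F [ 0.2 -0.7 -0.8] w 0.4904138023253438
xyz [-1.1095 -2.1869  0.0058] ang [ 0.0003  0.0001 -0.    ]
```

carry_out --angular '[[0, 0, 0], [0, 0, 0], [0, 0, 0], [0, 0, 0], [0, 0, 0], [0, 0, 0]]' --xyz '[[-0.13, -0.25, 0], [-0.26, -0.5, 0], [-0.38, -0.75, 0], [-0.5, -1, 0], [-0.5, -1, 0], [-0.5, -1, 0]]' --hand '[0, 0, 0, 0, 0, 0]'

```text
time: 1.65
tool_pos: [371.1, 153.5, 231.3]
orientation: [3.141, -0.0, 3.039]
force: [0.3, -0.8, -0.0]
grip_width: -0.2
finger_force: 0.0
```

carry_out --angular '[[0, 0, 0], [0, 0, 0], [0, 0, 0], [0, 0, 0], [0, 0, 0], [0, 0, 0]]' --xyz '[[-0.13, -0.25, 0], [-0.26, -0.5, 0], [-0.38, -0.75, 0], [-0.5, -1, 0], [-0.5, -1, 0], [-0.5, -1, 0]]' --hand '[0, 0, 0, 0, 0, 0]'

```text
time: 2.4
tool_pos: [449.9, -55.1, 230.9]
orientation: [3.141, -0.001, 3.04]
force: [-0.2, -0.0, -1.3]
grip_width: 0.2
finger_force: 0.0
```

```bash
python3 -c "
from h import *
togo([467.5,-95.9,90],Rn.from_euler('xyz',[np.pi,0,np.pi-.1034]))"
```

```text
t 2.4 tcp [449.9 -55.1 230.9] F [-0.2 -0.  -1.3] w 0.18492840712311762
xyz [-0.109  -0.1946  0.7045] ang [ 0.0002 -0.0003  0.0007]
```

carry_out --angular '[[0, 0, 0], [0, 0, 0], [0, 0, 0], [0, 0, 0], [0, 0, 0], [0, 0, 0]]' --xyz '[[-0.109, -0.195, 0], [-0.109, -0.195, 0.25], [-0.109, -0.195, 0.5], [-0.109, -0.195, 0.705], [-0.109, -0.195, 0.705], [-0.109, -0.195, 0.705]]' --hand '[0, 0, 0, 0, 0, 0]'

```text
time: 3.15
tool_pos: [468.4, -96.6, 91.5]
orientation: [-3.142, 0.001, 3.041]
force: [1.7, -0.3, 0.4]
grip_width: 0.1
finger_force: 0.0
```

```bash
python3 - <<'E'
from h import *
import cv2
a=imaging.capture("top")["frame"][200:290,290:390,::-1]; b=imaging.capture("scene")["frame"][120:210,190:290,::-1]
im=np.hstack([cv2.resize(cv2.convertScaleAbs(q,alpha=1.6),None,fx=4,fy=4,interpolation=cv2.INTER_CUBIC) for q in (a,b)])
cv2.imwrite("pics/near.png",im)
togo([467.5,-95.9,58],Rn.from_euler('xyz',[np.pi,0,np.pi-.1034]))
E
```

```text
t 3.25 tcp [468.9 -97.3  92.1] F [ 0.6 -0.4 -0.4] w 0.05562662435983931
xyz [0.0083 0.0063 0.1706] ang [-0.0001  0.001   0.0006]
```

View pics/near.png

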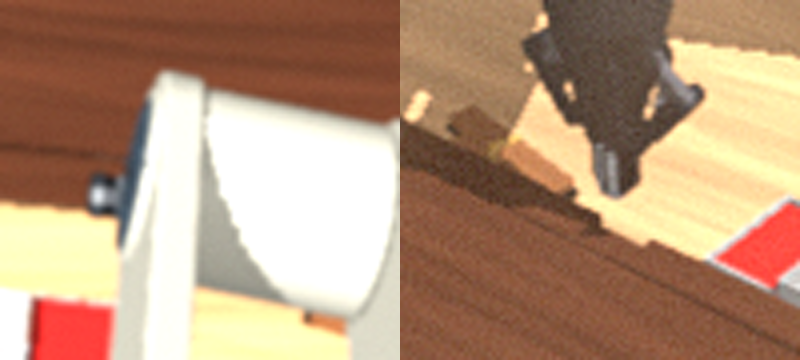

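The left crop shows mostly the wrist over the front rail. In the right crop the fingertip at (615,190) hangs above the notch gap, at about (600–650, 230). I'll go down gently and feel for the plate: contact at 62 mm would mean the rail, at 54 mm the plate.

carry_out --angular '[[0, 0, 0], [0, 0, 0], [0, 0, 0], [0, 0, 0]]' --xyz '[[0.005, 0.003, 0.08], [0.005, 0.003, 0.13], [0.005, 0.003, 0.165], [0.005, 0.003, 0.165]]' --hand '[0, 0, 0, 0]'

```text
time: 3.75
tool_pos: [466.5, -97.0, 57.2]
orientation: [3.142, -0.0, 3.039]
force: [0.4, 0.4, -0.0]
grip_width: -0.1
finger_force: 0.0
```

```bash
python3 - <<'E'
from h import *
c=imaging.capture("scene")
for z in(54,62):
  for dy in(-21,21):
    X=np.array([467.5,-95.9,z])+dy*np.array([.103,.995,0])
    p=c["mtx"]@(c["R"]@X+c["t"]); p=p[:2]/p[2]; print(z,dy,(p-[190,120])*4+[400,0])
togo([467.5,-95.9,46],Rn.from_euler('xyz',[np.pi,0,np.pi-.1034]))
E
```

```text
54 -21 [598.341628   227.82897588]
54 21 [648.16844853 252.05129304]
62 -21 [597.67707074 217.86929049]
62 21 [647.75023964 242.03314105]
t 3.8 tcp [466.6 -97.   57.4] F [-0.2  1.4 -0.3] w -0.06474611968816957
xyz [-0.0038  0.0062  0.057 ] ang [ 0.     -0.      0.0003]
```

The tip is below the rail top with no force, and the projection matches the notch. I'll press, then back off up and forwards.

carry_out --angular '[[0, 0, 0], [0, 0, 0], [0, 0, 0], [0, 0, 0]]' --xyz '[[0, 0, 0.02], [0, 0, 0.035], [0, 0, 0.048], [0, 0, 0.048]]' --hand '[0, 0, 0, 0]'

```text
time: 4.3
tool_pos: [467.6, -97.3, 48.7]
orientation: [-3.141, 0.002, 3.039]
force: [-8.6, 0.3, 47.2]
grip_width: -0.1
finger_force: 20.6
```

The plate is at its stop. Now I'll retreat.

carry_out --angular '[[0, 0, 0], [0, 0, 0], [0, 0, 0], [0, 0, 0], [0, 0, 0], [0, 0, 0], [0, 0, 0], [0, 0, 0]]' --xyz '[[0.02, 0, -0.05], [0.12, 0, -0.2], [0.3, 0, -0.4], [0.5, 0, -0.7], [0.5, 0, -0.9], [0.5, 0, -0.9], [0.5, 0, -0.9], [0.5, 0, -0.9]]' --hand '[0, 0, 0, 0, 0, 0, 0, 0]'

```text
time: 5.3
tool_pos: [366.4, -86.6, 226.5]
orientation: [3.141, -0.003, 3.039]
force: [0.9, 0.8, -0.4]
grip_width: 0.2
finger_force: 0.0
```

carry_out --angular '[[0, 0, 0], [0, 0, 0], [0, 0, 0], [0, 0, 0], [0, 0, 0], [0, 0, 0], [0, 0, 0], [0, 0, 0], [0, 0, 0], [0, 0, 0]]' --xyz '[[0, 0, 0], [0, 0, 0], [0, 0, 0], [0, 0, 0], [0, 0, 0], [0, 0, 0], [0, 0, 0], [0, 0, 0], [0, 0, 0], [0, 0, 0]]' --hand '[0, 0, 0, 0, 0, 0, 0, 0, 0, 0]'

```text
time: 6.55
tool_pos: [367.1, -86.8, 227.7]
orientation: [-3.142, 0.0, 3.039]
force: [0.4, -0.1, 0.4]
grip_width: 0.0
finger_force: 0.0
```

carry_out --angular '[[0, 0, 0], [0, 0, 0], [0, 0, 0], [0, 0, 0], [0, 0, 0], [0, 0, 0], [0, 0, 0], [0, 0, 0], [0, 0, 0], [0, 0, 0]]' --xyz '[[0, 0, 0], [0, 0, 0], [0, 0, 0], [0, 0, 0], [0, 0, 0], [0, 0, 0], [0, 0, 0], [0, 0, 0], [0, 0, 0], [0, 0, 0]]' --hand '[0, 0, 0, 0, 0, 0, 0, 0, 0, 0]'

```text
time: 7.8
tool_pos: [367.1, -86.7, 227.7]
orientation: [3.142, -0.0, 3.039]
force: [1.2, -0.3, 0.2]
grip_width: -0.1
finger_force: 0.0
```

```bash
python3 - <<'E'
from h import *
import cv2
cv2.imwrite("pics/end.png",imaging.capture("scene")["frame"][:,:,::-1])
E
```

```text
(no output)
```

View pics/end.png

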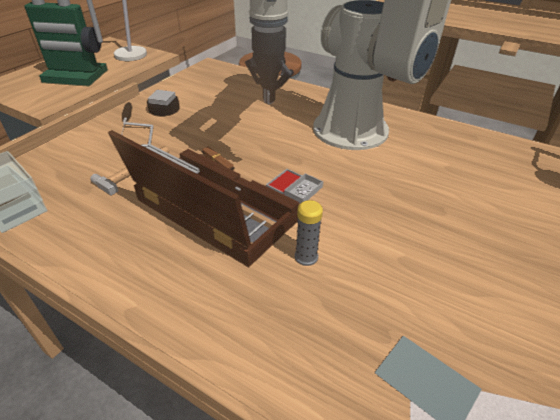

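The lid stands up: its free edge is near (115,135) and its hinge near (140,205). The case and the other things have not moved. I'll check that the lid is still and fully open.

carry_out --angular '[[0, 0, 0], [0, 0, 0], [0, 0, 0], [0, 0, 0], [0, 0, 0], [0, 0, 0], [0, 0, 0], [0, 0, 0]]' --xyz '[[0, 0, 0], [0, 0, 0], [0, 0, 0], [0, 0, 0], [0, 0, 0], [0, 0, 0], [0, 0, 0], [0, 0, 0]]' --hand '[0, 0, 0, 0, 0, 0, 0, 0]'

```text
time: 8.85
tool_pos: [367.1, -86.8, 227.7]
orientation: [-3.142, 0.0, 3.039]
force: [-0.0, -0.3, -0.4]
grip_width: 0.1
finger_force: 0.0
```

```bash
python3 - <<'E'
from h import *
import cv2
c=imaging.capture("scene"); b=c["frame"][:,:,::-1]
d=cv2.absdiff(cv2.imread("pics/end.png"),np.ascontiguousarray(b))[100:270,100:330].max(2)
print("changed px",(d>40).sum())
x=np.array([.995,-.103,0]);y=np.array([.103,.995,0]);m=np.array([459.4,-122,0])
for a in(1.3,1.5,1.75):
  for s in(190,-190):
    X=m+x*(190-157*np.cos(a))+y*s+[0,0,62+157*np.sin(a)]
    p=c["mtx"]@(c["R"]@X+c["t"]); print(a,s,p[:2]/p[2])
E
```

```text
changed px 0
1.3 190 [258.73250735 180.86462446]
1.3 -190 [132.50461172 120.48065372]
1.5 190 [248.19928597 186.57028611]
1.5 -190 [120.90465077 123.68124195]
1.75 190 [234.25704252 198.09360369]
1.75 -190 [106.49515695 131.47177681]
```

```bash
python3 -c "
from workcell import r
print(r.finish_job())"
```

```text
the job is handed in; nothing more can be done
None
```

I found the notch about 25 mm left of the front edge's middle and pressed the catch to its stop. After I took the hand away, the lid swung open to about 1.75 rad (estimated from the image) and stayed still; nothing nearby looked moved, and the job is handed in.

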